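Try the radius leaf on the key block

ROBOT

A 6-joint arm with a two-finger parallel gripper is mounted at the origin on the work surface. World frame = base frame: x ahead of the robot, y to its left, z up, the work surface at z = 0. Lengths are in m, angles in rad, forces in N, time in s.
With the tool pointing down it reaches from about 0.375 to 0.925 m from the base axis. Payload 5.7 kg.
Tool frame: the origin (TCP) lies midway between the tips of the shut fingers; the grasp point (between the pads) lies 19 mm behind it; z points along the fingers, x is the direction in which the jaws open and shut, and the axes are right-handed (so a half turn about z gives the same grasp; the last joint's range is limited). The gripper opens to 88 mm and grips with 3 to 60 N. Pads are 20 mm wide; open, the fingers measure 115 mm over their backs; the gripper's body (75 mm by 178 mm) begins 61 mm behind the grasp point.
Start: joints at [-1.273, 0.359, 1.51, -0, 1.272, -0.115], TCP at [0.241, -0.55, 0.223] pointing down, gripper open.
Joint ranges: [-2.97, 2.97], [-1.01, 2.36], [0.21, 2.38], [-0.96, 4.11], [0.2, 2.71], [-2.98, 2.98]. Speed limits (rad/s): [2.39, 2.39, 3.14, 3.14, 3.14, 3.14].

INTERFACE

Orientations are given as a unit quaternion [x, y, z, w].
In Python, from bench import move_ptp, servo_line, goto_joints, move_gripper, sleep, inverse_kinematics, capture, PlanningError, close_job, spot_in, silhouettes, current_clock, current_joint_pos, current_qvel, current_joint_torque, current_position, current_orientation, current_force, current_torque, current_finger_gap gives the robot as it stands. Calls block until the motion is done:
- move_ptp(position, orientation): joint-space move of the TCP to a pose.
- servo_line(position, orientation=None, rate=0.15, contact_N=None): straight line of the TCP; orientation=None keeps the orientation; rate is the mean speed in m/s. With contact_N (N) it stops when the force on the tool has changed by that much, and returns True; else False.
- goto_joints(angles): joint-space move.
- move_gripper(opening): finger opening in m; the grip force is fixed at half the most; returns when the fingers have stopped.
- sleep(seconds).
- inverse_kinematics(position, orientation): joint angles nearest the present ones, or None.
- capture(name): name is "scene" or "side" or "wrist"; returns a dict with "image" (480x640x3 uint8, blue, green, red), "range_z" (480x640 float32, m along the optical axis (not along the pixel's ray), 0 where there is no reading), "intrinsics" (3x3 intrinsics, pixels), "R" (3x3) and "t" (3): a world point X has camera coordinates R X + t. Camera axes: x right, y down, z forward; pixel columns grow to the right and rows downward; lengths in m; the calibration is good to about 2 mm. A picture is of the moment at which its call begins.
A pose or a line that the arm cannot do raises PlanningError and nothing moves.
- close_job(): hands the job in, once; it reports no verdict.
Trained networks look in the newest picture that a camera, given by its name, has taken for a name from the list of things; names that differ only in an ending like _2 or _b are one class to them, and where a whole thing is asked for, a point or a joint stands for the part that bears it (a point fixed in the world has none). Each returns a list of dicts, best first, with "conf" (0 to 1); they miss things now and then, are a little off and sometimes report something else, mostly with a low value. They report only what shows in the picture. A call takes as long as a camera call.
- spot_in(camera, query): "xy" ([column, row] in pixels, amid what is visible of it).
- silhouettes(camera, query): "region" (480x640 bool, what is visible of it) and "xy" ([column, row] in pixels, amid what is visible of it).
Readings, each from a call of its own:
- current_clock(): time.
- current_joint_pos(): joint angles.
- current_qvel(): joint speeds.
- current_joint_torque(): joint torques, N m.
- current_position(): TCP position.
- current_orientation(): TCP orientation.
- current_force(): force on the tool from outside, world axes, zero at the start.
- current_torque(): the same for the moment, N m.
- current_finger_gap(): finger opening in m.
Only numpy, scipy, OpenCV 4.12 (cv2) and the standard library are available. Lean on these libraries where they do the work, as an engineer would, in place of code of your own. Each camera call takes 0.05 s, during which the arm holds its last target.

TASK

Check the wooden key block with the yellow radius leaf: press the leaf's hollow squarely onto the block's rounded nose until both horns bear and it does not rock, then press its round toe squarely into the cove in the block's side until it bears on both flanks. Hold each touch for about a second, firmly enough to feel it but gently enough not to mark the wood (well under 16 N), then lay the leaf flat in the middle of the cork mat and let go, leaving everything else where it is.

Things in the scene. Friction and masses are not known exactly. Their poses are not given: they have to be found in the camera images.
- leaf_grip (a point): Black upright grip post of the yellow leaf, 40 mm long (leaf x) x 16 mm wide (leaf y), its top 50 mm above the leaf's underside. This point is on the post's axis, 29 mm above the underside; x towards the hollow end, y towards the toe, z up. Pinch the post across its 16 mm (along leaf y).
- leaf_hollow (a point): Centre of the 20 mm radius of the leaf's hollow (concave end, opening to leaf +x), 70 mm from the post's axis along leaf x, half-way up the plate. Seated, it lies on the nose's true axis. The hollow bears on two pads only, the horns, 50 degrees to either side of leaf x; between them it is relieved by 1 mm.
- leaf_toe (a point): Centre of the 14 mm radius of the toe (round convex end), 50 mm from the grip post's axis along leaf y, half-way up the plate; the toe's tip is 64 mm out. When the toe is seated this point lies on the cove's true axis.
- leaf_horn_left: The hollow's bearing pad on the leaf's +y side (part of the leaf; the origin and axes are those of the leaf: on the post's axis, at the leaf's underside).
- leaf_horn_right: The hollow's bearing pad on the leaf's -y side (part of the leaf; origin and axes as those of the leaf).
- leaf: Yellow plastic radius leaf, about 0.1 kg, lying flat: a plate 8 mm thick with a grip post, reaching from x -35 to +64 mm and y -27 to +64 mm. Origin on the post's axis at the underside, axes as for leaf_grip. Plastic on wood has a friction coefficient near 0.6. Bearing on one side alone, it is pushed sideways by about 0.2 of the pressing force or more.
- mat: Cork mat, 170 x 170 x 3 mm, fixed flat on the bench; origin at the centre of its underside.
- spare: Blue radius leaf with other radii (hollow 26 mm, toe 9 mm), same size and post; not to be used. Origin on the post's axis at its underside.
- jar: Glass jar with a steel lid, 80 mm wide, 120 mm high; origin at the centre of its underside.
- shoehorn: Steel shoehorn lying flat, about 230 mm long; origin near its middle.
- reflector: Orange plastic reflector clip, 75 x 35 x 12 mm; origin near the centre of its underside.
- keybowl: Blue ceramic key bowl, 130 mm wide, 50 mm high; origin at the centre of its underside.
- shoebrush: Dusting brush with wooden handle, lying flat; origin near its middle.
- plinth: Steel base plate (6 mm thick, screwed to the bench) of the key block. The brown wooden block on it, 160 x 40 mm and 40 mm high (top at 46 mm, key heads 18 mm more), is clamped parallel to the plate but up to 5 mm off its marks along plate x and along y: find it by feel. Origin at the bench under the block's marked middle; x from nose to square end, y to its left, z up.
- nose_mark (a point): Marked (not exact) axis of the block's nose: upright half round of 20 mm radius, 60 mm from the plinth's origin along -x. The true axis lies up to 5 mm off in x and in y. The leaf's hollow goes on from the -x side moving along plinth +x, leaf x along plinth x, the leaf level with its underside 12 to 25 mm above the bench.
- cove_mark (a point): Marked (not exact) axis of the cove: upright hollow of 14 mm radius in the block's -y side, 30 mm along +x and 22 mm along -y from the plinth's origin; off by the same shift as the nose. It bears on two flanks at 50 degrees to plinth y. The toe goes in from the -y side moving along plinth +y, leaf x along plinth x, same height.
- leaf_rib_near: The toe's bearing rib on the leaf's -x side, 50 degrees off leaf y (part of the leaf; origin and axes as those of the leaf).
- leaf_rib_far: The toe's bearing rib on the leaf's +x side, 50 degrees off leaf y (part of the leaf; origin and axes as those of the leaf).

How it is judged:
By the outcome, as a careful person would: the job done as asked, in the order asked, and still so for the second after the job is handed in, with the robot touching nothing.
It also fails if it takes over 70 s, if anything falls off the work surface, if the arm or the gripper's body presses on something with over 40 N, if the wrist force passes 120 N, or if a joint passes its speed limit or range.

## Working session

There is one attempt and no reset: what is moved stays moved. The work goes in short steps, each a Python script; the robot and the scene stay as the last script left them, time stands still between calls to the robot, and variables do not carry over. Pictures are saved under pics/ and viewed, and the job is handed in when it is done.

```bash
ls; mkdir -p pics; cat > h.py <<'E'
import numpy as np, cv2
from bench import *
E
python3 - <<'E'
from h import *
print(current_clock(),current_position(),current_orientation(),current_force(),current_finger_gap())
for c in ["scene","side","wrist"]:
    d=capture(c); cv2.imwrite(f"pics/{c}0.png",d["image"]); np.savez(f"{c}0.npz",**d)
    print(c,d["R"].round(3).tolist(),d["t"].round(3).tolist())
    for q in ["leaf","leaf_grip","spare","plinth","mat","nose_mark"]:
        try: print(q,[(np.round(r["xy"]).tolist(),round(r["conf"],2)) for r in spot_in(c,q)][:3])
        except Exception as e: print(q,e)
print(current_clock())
E
```

```text
pics
0.0 [ 0.2404824  -0.54894405  0.2218275 ] [ 8.37008343e-01 -5.47189394e-01 -6.89735363e-04 -5.70748306e-04] [ 0.20716659 -0.1253806  -0.36720749] 0.08762012457184587
scene [[-0.875, 0.483, 0.015], [0.283, 0.537, -0.795], [-0.392, -0.691, -0.607]] [0.473, -0.124, 1.578]
leaf [([250.0, 217.0], 0.71)]
leaf_grip [([244.0, 217.0], 0.94)]
spare [([304.0, 217.0], 0.57)]
plinth [([305.0, 269.0], 0.8), ([245.0, 214.0], 0.21)]
mat [([404.0, 322.0], 0.88)]
nose_mark [([309.0, 269.0], 0.62)]
side [[-0.73, -0.683, -0.025], [-0.331, 0.386, -0.861], [0.598, -0.62, -0.508]] [0.462, 0.2, 1.221]
leaf [([380.0, 199.0], 0.79)]
leaf_grip [([380.0, 198.0], 0.64), ([333.0, 210.0], 0.58)]
spare [([408.0, 227.0], 0.82)]
plinth [([317.0, 245.0], 0.75)]
mat [([315.0, 247.0], 0.73), ([274.0, 325.0], 0.68)]
nose_mark [([315.0, 246.0], 0.78)]
wrist [[0.401, -0.916, 0.0], [-0.887, -0.389, 0.248], [-0.227, -0.1, -0.969]] [-0.599, -0.029, 0.389]
leaf []
leaf_grip []
spare []
plinth []
mat []
nose_mark []
1.05
```

View pics/scene0.png

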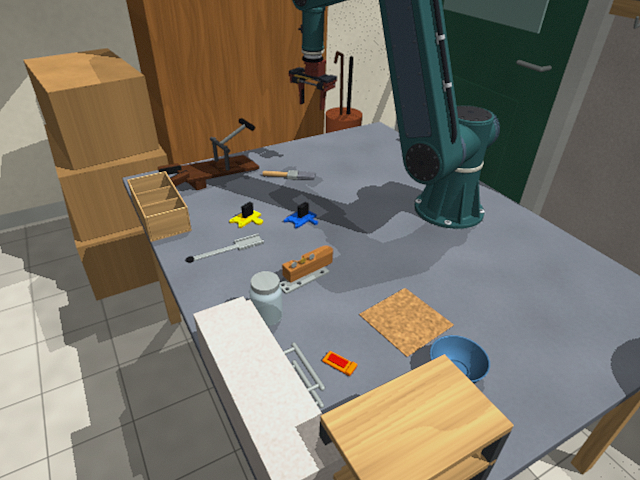

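View pics/side0.png

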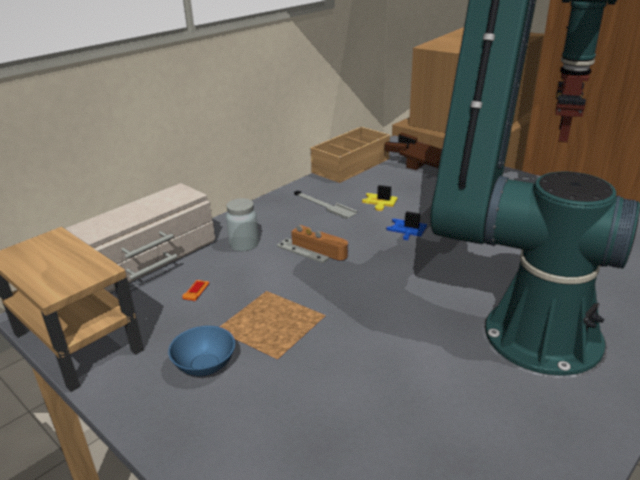

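Scene view: yellow leaf (246,214), blue spare (300,216), block (306,265), mat (405,321), with the jar beside the block (265,300). Next I compute rough positions.

```bash
cat >> h.py <<'E'
def cloud(d):
    K=d["intrinsics"]; z=d["range_z"]; v,u=np.mgrid[0:480,0:640]
    P=np.stack([(u-K[0,2])/K[0,0]*z,(v-K[1,2])/K[1,1]*z,z],-1)
    W=(P-d["t"])@d["R"]; W[z<=0]=np.nan
    return W
def proj(d,X):
    c=d["R"]@np.asarray(X)+d["t"]; p=d["intrinsics"]@c; return p[:2]/p[2]
def onplane(d,uv,z):
    r=d["R"].T@np.linalg.inv(d["intrinsics"])@np.array([uv[0],uv[1],1.]); o=-d["R"].T@d["t"]
    return o+r*(z-o[2])/r[2]
E
python3 - <<'E'
from h import *
for c in ["scene","side"]:
    d=dict(np.load(f"{c}0.npz")); W=cloud(d); im=d["image"].astype(int)
    hsv=cv2.cvtColor(d["image"],cv2.COLOR_BGR2HSV)
    print(c, d["intrinsics"][0])
    ok=(W[...,2]>-0.02)&(W[...,2]<.1)&(W[...,0]>0.2)&(W[...,0]<1.2)&(abs(W[...,1])<.8)
    def rep(n,m):
        m=m&ok; k,l,s,cc=cv2.connectedComponentsWithStats(m.astype(np.uint8))
        for i in range(1,k):
            if s[i,4]>60: 
                p=W[l==i]; print(n,s[i].tolist(),np.nanmedian(p,0).round(3),np.nanmin(p,0).round(3),np.nanmax(p,0).round(3))
    H,S,V=hsv[...,0],hsv[...,1],hsv[...,2]
    rep("yel",(H>22)&(H<36)&(S>180)&(V>60))
    rep("blue",(H>100)&(H<125)&(S>170)&(V>60))
    rep("brown",(H>5)&(H<22)&(S>90))
E
```

```text
scene [455.09082701   0.         311.07360107]
yel [229, 211, 34, 17, 266] [ 0.645 -0.256  0.008] [ 0.591 -0.293 -0.002] [ 0.696 -0.211  0.018]
blue [284, 211, 34, 17, 275] [ 0.488 -0.171  0.008] [ 0.429 -0.215 -0.001] [ 0.537 -0.129  0.016]
brown [127, 155, 132, 87, 4233] [ 0.852 -0.461  0.05 ] [ 0.466 -0.704 -0.005] [ 0.948 -0.28   0.094]
brown [158, 163, 22, 8, 71] [ 0.795 -0.613  0.073] [ 0.758 -0.63   0.066] [ 0.83  -0.595  0.079]
brown [263, 171, 24, 6, 119] [ 0.433 -0.485  0.015] [ 0.396 -0.517 -0.002] [ 0.472 -0.455  0.023]
brown [282, 246, 51, 36, 913] [0.589 0.073 0.042] [ 0.502 -0.001 -0.   ] [0.661 0.09  0.068]
brown [359, 288, 94, 69, 3271] [0.463 0.353 0.004] [ 0.364  0.253 -0.002] [0.551 0.441 0.01 ]
brown [322, 351, 36, 25, 314] [0.679 0.396 0.009] [ 0.647  0.345 -0.003] [0.71  0.425 0.016]
brown [459, 459, 37, 21, 159] [0.626 0.741 0.097] [0.593 0.722 0.004] [0.672 0.742 0.1  ]
side [586.76175562   0.         320.26900414]
yel [363, 195, 33, 15, 153] [ 0.635 -0.257  0.01 ] [ 0.591 -0.306  0.004] [ 0.682 -0.218  0.019]
blue [387, 219, 39, 20, 324] [ 0.468 -0.174  0.01 ] [ 0.427 -0.228  0.002] [ 0.533 -0.131  0.021]
brown [311, 127, 130, 55, 3904] [ 0.821 -0.454  0.057] [ 0.612 -0.647  0.001] [ 0.953 -0.282  0.097]
brown [292, 226, 56, 34, 1083] [0.564 0.07  0.04 ] [0.496 0.028 0.006] [0.656 0.088 0.068]
brown [182, 280, 27, 21, 243] [0.668 0.395 0.011] [ 0.644  0.34  -0.001] [0.713 0.424 0.02 ]
brown [221, 292, 104, 67, 3704] [0.45  0.349 0.006] [ 0.361  0.25  -0.001] [0.549 0.432 0.011]
brown [3, 301, 56, 56, 219] [0.723 0.739 0.093] [0.592 0.709 0.001] [0.863 0.74  0.1  ]
brown [68, 316, 62, 37, 396] [0.59  0.663 0.093] [0.585 0.595 0.077] [0.599 0.72  0.1  ]
```

```bash
cat >> h.py <<'E'
from scipy.spatial.transform import Rotation as Rot
def down(jaw):  # tool pointing down, jaw(x) axis at world yaw
    x=np.array([np.cos(jaw),np.sin(jaw),0]); z=np.array([0,0,-1.]); y=np.cross(z,x)
    return Rot.from_matrix(np.c_[x,y,z]).as_quat()
E
python3 - <<'E'
from h import *
d=dict(np.load("wrist0.npz")); Rt=Rot.from_quat(current_orientation()).as_matrix(); p=current_position()
cam=-d["R"].T@d["t"]; off=Rt.T@(cam-p); fw=Rt.T@d["R"][2]
print("off",off,"fw",fw,"toolx",Rt[:,0], d["intrinsics"].tolist())
q=current_orientation()
def look(xy,zc,name):
    # aim cam axis at xy at z=0, with cam height zc
    f=d["R"][2]; c=np.array([xy[0],xy[1],0])-f*(zc/-f[2])
    pos=c-Rt@off; move_ptp(pos,q); 
    k=capture("wrist"); np.savez(name+".npz",**k); cv2.imwrite(f"pics/{name}.png",k["image"]); print(name,pos,current_clock())
look((0.64,-0.245),0.33,"wl")
for s in ["leaf","leaf_grip","leaf_hollow","leaf_toe"]: print(s,[(np.round(r["xy"]).tolist(),round(r["conf"],2)) for r in spot_in("wrist",s)][:3])
look((0.58,0.06),0.36,"wb")
for s in ["plinth","nose_mark"]: print(s,[(np.round(r["xy"]).tolist(),round(r["conf"],2)) for r in spot_in("wrist",s)][:3])
E
```

```text
off [-0.00077496 -0.06802614 -0.16149988] fw [3.97449225e-04 2.48008027e-01 9.68757896e-01] toolx [ 4.01128225e-01 -9.16021911e-01 -7.77987101e-05] [[384.99006919492143, 0.0, 323.95060080965294], [0.0, 384.99006919492143, 243.32904318347724], [0.0, 0.0, 1.0]]
wl [ 0.6553305  -0.23899926  0.168498  ] 2.9833
leaf [([348.0, 256.0], 0.64)]
leaf_grip [([346.0, 257.0], 0.84), ([207.0, 404.0], 0.51)]
leaf_hollow [([348.0, 257.0], 0.62)]
leaf_toe [([348.0, 257.0], 0.87)]
wb [0.60236083 0.06909023 0.198498  ] 4.4333
plinth [([322.0, 224.0], 0.94)]
nose_mark [([464.0, 426.0], 0.71), ([319.0, 219.0], 0.68), ([296.0, 19.0], 0.44)]
```

View pics/wl.png

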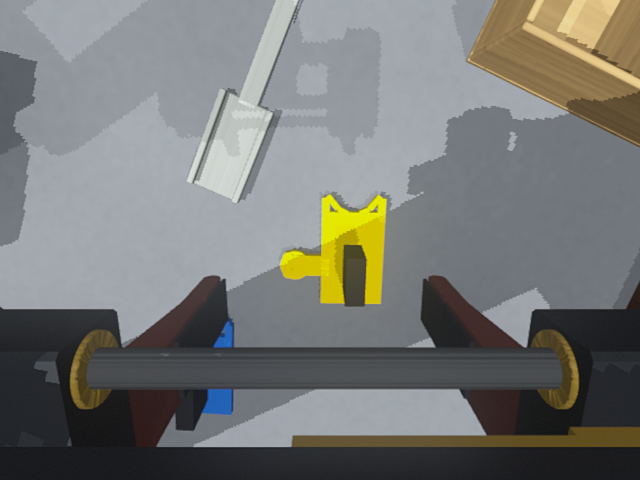

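View pics/wb.png

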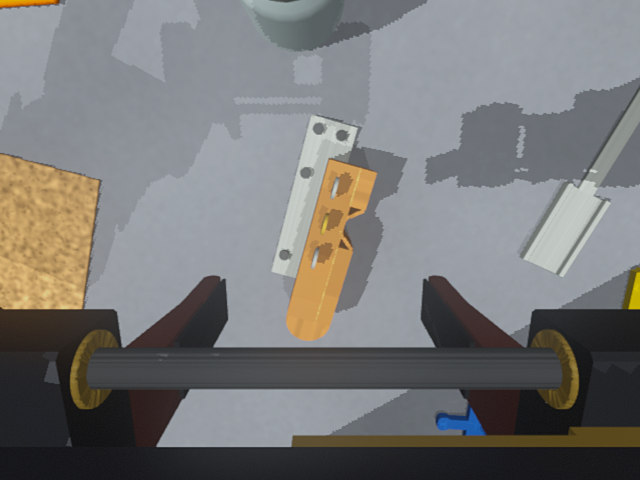

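The leaf is clear in wl.png (hollow at (353,200), toe at (293,264)). In wb.png the block's nose is at (308,325), the square end at (350,170) and the cove at (347,230) on the right. I'll fit both outlines.

```bash
cat >> h.py <<'E'
from scipy.optimize import minimize
def T2(pose,pts):
    c,s=np.cos(pose[2]),np.sin(pose[2]); return np.asarray(pts)@np.array([[c,s],[-s,c]])+pose[:2]
def arc(cx,cy,r,a0,a1,n=24):
    a=np.radians(np.linspace(a0,a1,n)); return np.c_[cx+r*np.cos(a),cy+r*np.sin(a)]
LEAF=[np.r_[[[-.035,-.027],[.064,-.027]],arc(.07,0,.020,257,103)[:, :] ,[[.064,.027],[-.035,.027]]],
      np.r_[arc(0,.05,.014,-60,240)], np.array([[-.008,.02],[.008,.02],[.008,.05],[-.008,.05]])]
POST=[np.array([[-.02,-.008],[.02,-.008],[.02,.008],[-.02,.008]])]
BLOCK=[np.r_[arc(-.06,0,.02,90,270),[[-.06,-.02],[.08,-.02],[.08,.02]]]]
COVE=[arc(.03,-.022,.014,0,360)]
def render(d,pose,polys,zs):
    m=np.zeros((960,1280),np.uint8)
    for z in zs:
        for P in polys:
            w=T2(pose,P); X=np.c_[w,np.full(len(w),z)]@d["R"].T+d["t"]; p=X@d["intrinsics"].T; p=p[:,:2]/p[:,2:]
            cv2.fillPoly(m,[np.round((p*2+.5)*16).astype(np.int32)],255,shift=4)
    return cv2.GaussianBlur(cv2.resize(m,(640,480),interpolation=cv2.INTER_AREA),(5,5),1.2).astype(np.float32)/255
def fit(f,x0,steps):
    best=None
    x=np.array(x0,float); sc=np.array(steps)
    for it in range(4):
        S=np.vstack([x]+[x+np.eye(3)[i]*sc[i] for i in range(3)])
        r=minimize(f,x,method="Nelder-Mead",options=dict(initial_simplex=S,maxiter=150)); x=r.x; sc=-sc/2
    return x,r.fun
def over(d,mask,name,box):
    im=d["image"].copy(); 
    for m,c in mask:
        cs,_=cv2.findContours((m>.5).astype(np.uint8),cv2.RETR_LIST,cv2.CHAIN_APPROX_NONE)
        cv2.drawContours(im,cs,-1,c,1)
    a,b,c_,d_=box; cv2.imwrite(name,cv2.resize(im[b:d_,a:c_],None,fx=3,fy=3,interpolation=cv2.INTER_NEAREST))
def leafmask(d,box):
    hsv=cv2.cvtColor(d["image"],cv2.COLOR_BGR2HSV); m=(hsv[...,0]>22)&(hsv[...,0]<36)&(hsv[...,1]>170)&(hsv[...,2]>60)
    o=np.zeros_like(m); a,b,c,e=box; o[b:e,a:c]=m[b:e,a:c]
    return cv2.GaussianBlur(o.astype(np.float32),(5,5),1.2)
def leafren(d,p,z0=0):
    a=render(d,p,LEAF,z0+np.array([0,.004,.008])); b=render(d,p,POST,z0+np.linspace(.008,.05,8)); return np.clip(a-b,0,1)
E
python3 - <<'E'
from h import *
d=dict(np.load("wl.npz")); box=(260,170,410,320)
M=leafmask(d,box); 
ps=[]
p,e=fit(lambda p:((leafren(d,p)-M)**2).sum(),[0.63,-.25,np.radians(20)],[.01,.01,.1]); print("leaf",p,np.degrees(p[2]),e,M.sum())
over(d,[(leafren(d,p),(255,0,0))],"pics/leaffit.png",box)
d=dict(np.load("wb.npz")); W=cloud(d)
hsv=cv2.cvtColor(d["image"],cv2.COLOR_BGR2HSV)
m=(hsv[...,0]>5)&(hsv[...,0]<24)&(hsv[...,1]>90); o=np.zeros_like(m); o[150:345,270:390]=m[150:345,270:390]
o[(cv2.boxFilter(o.astype(np.float32),-1,(3,3))<.3)]=0
o=cv2.morphologyEx(o.astype(np.uint8),cv2.MORPH_CLOSE,np.ones((3,3)))
M=cv2.GaussianBlur(o.astype(np.float32),(5,5),1.2)
def keyfill(p): return render(d,p,[np.array([[-.06,-.012],[.075,-.012],[.075,.012],[-.06,.012]])],[.05])
def ren(p): return np.clip(render(d,p,BLOCK,np.linspace(.006,.046,6))-render(d,p,[arc(.03,-.022,.018,0,360)],[.046,.036]),0,1)
def cost(p):
    w=1-np.maximum(keyfill(p),render(d,p,[arc(.03,-.022,.02,0,360)],np.linspace(.006,.046,5)))
    return (w*(ren(p)-M)**2).sum()
p,e=fit(cost,[.58,.06,np.radians(15)],[.01,.01,.1]); print("block",p,np.degrees(p[2]),e,M.sum())
over(d,[(render(d,p,BLOCK,[.046]),(255,0,0)),(render(d,p,COVE,[.046]),(0,0,255))],"pics/blockfit.png",(260,110,420,350))
np.save("block.npy",p)
top=W[(W[...,2]>.043)&(W[...,2]<.050)&(o>0)]; print("topz",np.median(top[:,2]))
E
```

```text
leaf [ 0.63097473 -0.26433934 -0.54131428] -31.015023654910443 4182.904296875 5763.0
block [0.5806257  0.05668181 0.14136853] 8.099820335400166 35.10700225830078 7855.0
topz 0.04544114277807375
```

View pics/leaffit.png

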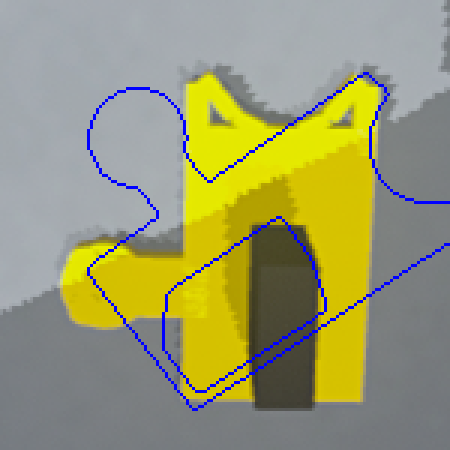

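View pics/blockfit.png

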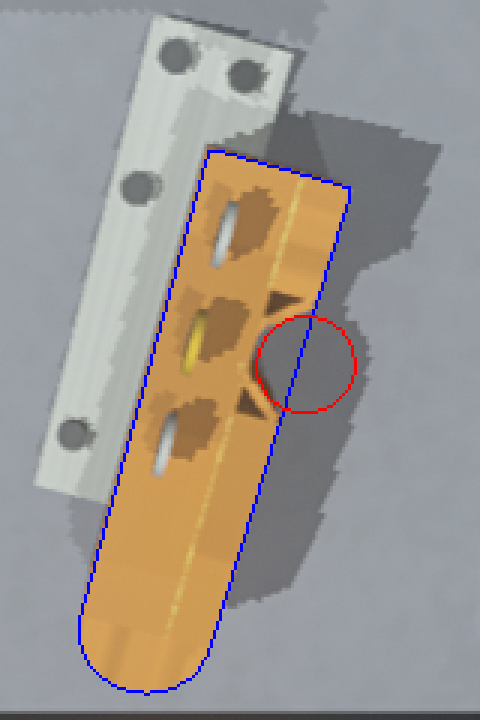

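```bash
python3 - <<'E'
from h import *
d=dict(np.load("wl.npz")); box=(260,170,410,320)
M=leafmask(d,box); 
best=None
for y0 in (10,25,40):
    c=onplane(d,(348,275),.008)
    r=fit(lambda p:((leafren(d,p)-M)**2).sum(),[c[0],c[1],np.radians(y0)],[.01,.01,.1]); print("leaf",r,np.degrees(r[0][2]))
    if best is None or r[1]<best[1]: best=r
p=best[0]; np.save("leaf.npy",p)
over(d,[(leafren(d,p),(255,0,0))],"pics/leaffit2.png",box)
E
```

```text
leaf (array([ 0.63105461, -0.27632738,  0.39258851]), np.float64(222.15927124023438)) 22.49366495880282
leaf (array([ 0.63084567, -0.27634373,  0.39145304]), np.float64(231.29360961914062)) 22.428606825654022
leaf (array([ 0.63079691, -0.27647265,  0.38649302]), np.float64(228.55450439453125)) 22.144418588125895
```

View pics/leaffit2.png

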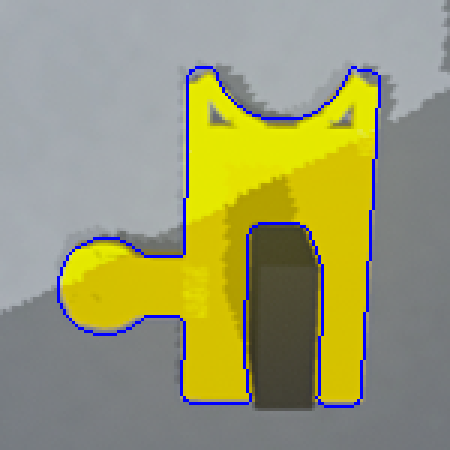

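```bash
python3 - <<'E'
from h import *
res=[]
for c in ["scene","side"]:
    d=dict(np.load(f"{c}0.npz")); W=cloud(d); hsv=cv2.cvtColor(d["image"],cv2.COLOR_BGR2HSV)
    m=(hsv[...,0]>5)&(hsv[...,0]<22)&(hsv[...,1]>90)&(W[...,0]>.34)&(W[...,0]<.58)&(W[...,1]>.23)&(W[...,1]<.46)&(W[...,2]<.03)
    M=cv2.GaussianBlur(cv2.morphologyEx(m.astype(np.uint8),cv2.MORPH_CLOSE,np.ones((5,5))).astype(np.float32),(5,5),1.2)
    s=.085; P=[np.array([[-s,-s],[s,-s],[s,s],[-s,s]])]
    best=min((fit(lambda p:((render(d,p,P,[.003])-M)**2).sum(),[.458,.348,np.radians(a)],[.01,.01,.1]) for a in (0,25,50,70)),key=lambda r:r[1])
    print(c,best,np.degrees(best[0][2])%90)
    j=(W[...,2]>.1)&(W[...,2]<.13)&(W[...,0]>.55)&(W[...,0]<.9)&(W[...,1]>0)&(W[...,1]<.35)
    q=W[j]; print("jar",np.nanmedian(q,0),np.nanmin(q,0),np.nanmax(q,0),j.sum())
d=dict(np.load("wb.npz")); W=cloud(d); q=W[(W[...,2]>.09)&(W[...,2]<.13)&(np.arange(480)<60)[:,None]]; 
if len(q): print("jar w",np.nanmin(q,0),np.nanmax(q,0))
b=np.load("block.npy"); 
for n,p in dict(nose=[-.06,0],cove=[.03,-.022],leafnose=[-.13,0],leafcove=[.03,-.072]).items(): print(n,T2(b,[p]))
E
```

```text
scene (array([0.45726189, 0.34526639, 1.71474149]), np.float64(4.257293224334717)) 8.247450294949516
jar [0.77442318 0.18521427 0.12055493] [0.72705598 0.13011573 0.10000166] [0.83002202 0.34892014 0.12998803] 807
side (array([0.45746757, 0.34222408, 1.69286186]), np.float64(53.95713424682617)) 6.9938396301007515
jar [0.81638208 0.22580816 0.11971982] [0.72051782 0.12765491 0.10001273] [0.87307447 0.3498285  0.12996883] 1032
jar w [0.72256903 0.12887867 0.09000431] [0.745266   0.1755638  0.10992325]
nose [[0.52122426 0.04822792]]
cove [[0.61342619 0.03912822]]
leafnose [[0.45192257 0.03836505]]
leafcove [[ 0.62047109 -0.01037298]]
```

```bash
python3 - <<'E'
from h import *
l=np.load("leaf.npy"); q=down(l[2]-np.pi/2)
print(current_clock())
move_ptp([l[0],l[1],.10],q)
servo_line([l[0],l[1],.011],rate=.08)
f0=current_force(); 
print(current_position(),f0,current_clock())
move_gripper(0.0)
print("gap",current_finger_gap(),current_force()-f0,current_clock())
servo_line([l[0],l[1],.09],rate=.1)
print("gap",current_finger_gap(),current_force(),current_torque(),current_clock())
k=capture("wrist"); cv2.imwrite("pics/grasp.png",k["image"]); np.savez("grasp.npz",**k)
E
```

```text
4.5333
[ 0.63158349 -0.27661992  0.01166576] [ 0.89169157 -0.29653115 -0.06744495] 7.1417
gap 0.016080623855374565 [-0.74094554 -0.13726353  0.67539577] 8.2417
gap 0.016335007623148958 [ 0.89542928 -0.49541518 -1.01272455] [-0.04220894  0.02902902 -0.00688558] 9.1833
```

View pics/grasp.png

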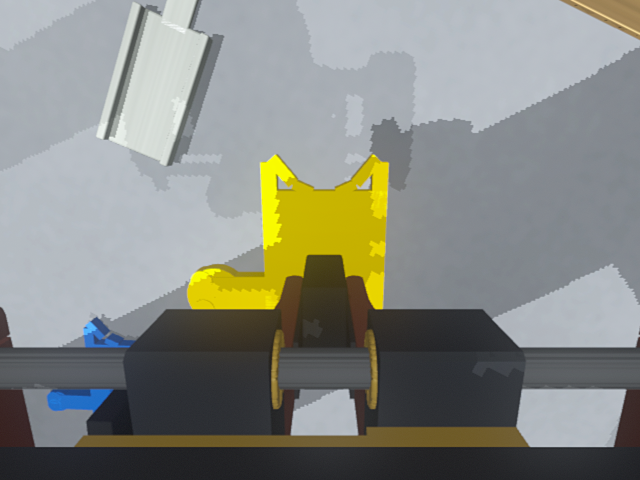

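```bash
cat >> h.py <<'E'
b=np.load("block.npy") if __import__("os").path.exists("block.npy") else np.zeros(3)
Q=down(b[2]-np.pi/2); ZT=.0287
def BW(x,y,z=ZT): w=T2(b,[[x,y]])[0]; return np.array([w[0],w[1],z])
def WB(p): c,s=np.cos(b[2]),np.sin(b[2]); e=np.asarray(p)[:2]-b[:2]; return np.array([c*e[0]+s*e[1],-s*e[0]+c*e[1]])
def fB(n=8,dt=.02):
    F=[];T=[]
    for _ in range(n): F.append(current_force());T.append(current_torque()); sleep(dt)
    F=np.mean(F,0);T=np.mean(T,0); c,s=np.cos(b[2]),np.sin(b[2])
    return np.array([c*F[0]+s*F[1],-s*F[0]+c*F[1],F[2],c*T[0]+s*T[1],-s*T[0]+c*T[1],T[2]])
def pB(n=4):
    return WB(np.mean([current_position() for _ in range(n)],0))
np.set_printoptions(precision=4,suppress=True)
E
python3 - <<'E'
from h import *
move_ptp(BW(-.148,0,.10),Q); servo_line(BW(-.148,0),rate=.12)
f0=fB(); np.save("f0n.npy",f0); print(current_clock(),f0,pB(),current_position())
c=servo_line(BW(-.124,0),rate=.02,contact_N=1.5)
print(c,pB(),fB()-f0,current_clock())
k=capture("wrist"); cv2.imwrite("pics/touch1.png",k["image"]); k=capture("side"); cv2.imwrite("pics/touch1s.png",k["image"])
E
```

```text
11.4917 [ 0.0928  0.2707 -0.9247  0.0085  0.0243  0.0016] [-0.1472 -0.0002] [0.4349 0.0357 0.0294]
True [-0.1314 -0.0001] [-0.0646 -0.4511  0.1215 -0.0126 -0.0147 -0.0173] 12.45
```

View pics/touch1.png

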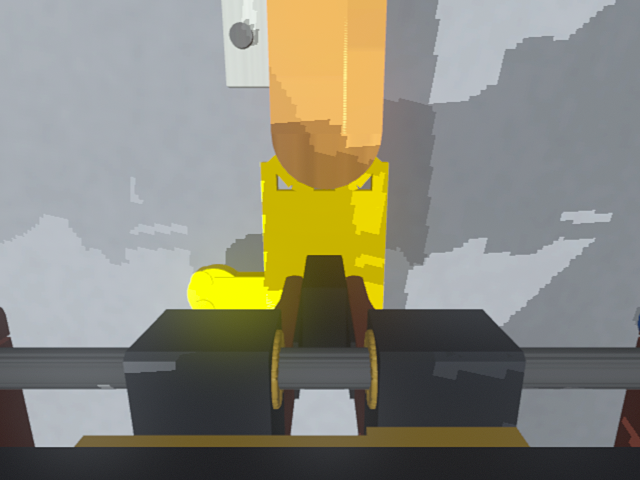

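```bash
python3 - <<'E'
from h import *
f0=np.load("f0n.npy")
x=-.1314
for i in range(8):
    x+=.0004; servo_line(BW(x,0),rate=.02); f=fB(6)-f0; print(round(x,4),pB(),f)
    if f[0]<-5: break
print(current_clock())
E
```

```text
-0.131 [-0.1315  0.    ] [-1.4387 -0.877  -0.3098 -0.1076  0.2449 -0.0508]
-0.1306 [-0.1313  0.0001] [-3.1461 -1.6162  0.2841 -0.2287  0.6049 -0.1117]
-0.1302 [-0.1311  0.0001] [-5.0077 -2.4398  0.5252 -0.3713  0.8579 -0.2007]
13.6
```

```bash
cat >> h.py <<'E'
def touchx(y,x0,xmax,F=5,f0=None,back=.003):
    """advance in +x at lateral y; returns onset x (actual-pos extrapolated) and force ratio"""
    servo_line(BW(x0,y),rate=.06); f0=fB(6); X=[];G=[]
    servo_line(BW(xmax,y),rate=.02,contact_N=1.5); x=pB()[0]
    for i in range(14):
        f=fB(5)-f0; X.append(x);G.append(f)
        if f[0]<-F or x>=xmax: break
        x+=.0003; servo_line(BW(x,y),rate=.02)
    G=np.array(G);X=np.array(X); m=G[:,0]<-.8
    on=np.polyval(np.polyfit(G[m,0],X[m],1),0) if m.sum()>1 else np.nan
    print(f"y={y*1e3:.2f} onset={on*1e3:.2f} last x={x*1e3:.2f} p={pB()*1e3} F={G[-1]} t={current_clock():.1f}")
    return on,G[-1],x
E
python3 - <<'E'
from h import *
for y in (-.0015,-.003):
    touchx(y,-.135,-.124,F=4); servo_line(BW(-.135,y),rate=.06)
E
```

```text
y=-1.50 onset=-131.87 last x=-130.81 p=[-131.4533   -1.3403] F=[-4.3331  1.1216  0.2626  0.2879  0.636   0.1243] t=15.7
y=-3.00 onset=-133.53 last x=-132.40 p=[-133.0881   -2.8239] F=[-4.8248  1.7918  0.3039  0.3645  0.8061  0.1448] t=18.3
```

```bash
python3 - <<'E'
from h import *
touchx(-.0005,-.134,-.124,F=5)
E
```

```text
y=-0.50 onset=-130.93 last x=-129.83 p=[-130.8538   -0.362 ] F=[-5.2612 -1.0283  2.4481 -0.1903  0.8822 -0.1092] t=21.0
```

```bash
python3 - <<'E'
from h import *
servo_line(BW(-.134,-.0007),rate=.06)
on,f,x=touchx(-.00075,-.1335,-.124,F=5)
yc=(f[5]-.057*f[1])/(-f[0]); print("load centre mm",yc*1e3)
if abs(f[1]/f[0])<.12:
    servo_line(BW(x+.0002,-.00075),rate=.02); sleep(.6); k=capture("wrist"); cv2.imwrite("pics/nose.png",k["image"]); sleep(.6); print("held",current_force(),pB(),current_clock())
E
```

```text
y=-0.75 onset=-130.79 last x=-129.81 p=[-130.8324   -0.5923] F=[-5.1702 -0.1181  1.9269 -0.0304  0.842   0.0197] t=23.6
load centre mm 5.1083158098647745
held [-5.6414 -1.4836  1.2004] [-0.1308 -0.0006] 25.1333
```

```bash
python3 - <<'E'
from h import *
f=fB(12)-np.load("f0n.npy"); print(f,"yc",(f[5]-.057*f[1])/(-f[0])*1e3,pB(),current_position(),current_clock(),current_finger_gap())
E
```

```text
[-5.2701 -0.5952  2.2382 -0.0118  0.8792  0.0103] yc 8.38324727880823 [-0.1309 -0.0006] [0.4512 0.0377 0.0285] 25.3333 0.015358699330166951
```

View pics/nose.png

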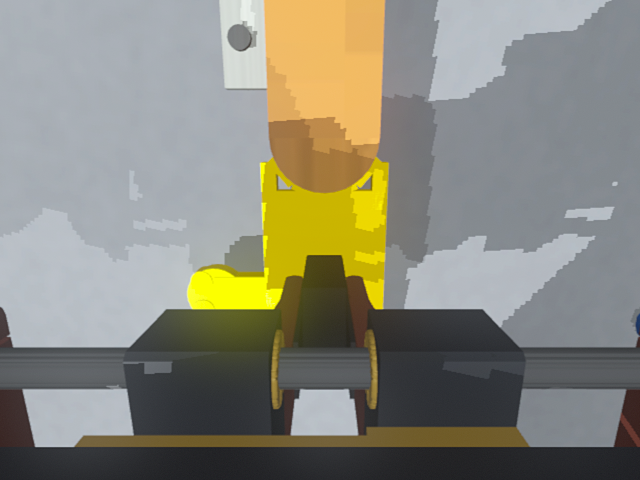

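```bash
cat >> h.py <<'E'
def touchy(x,y0,ymax,F=5):
    servo_line(BW(x,y0),rate=.06); f0=fB(6); Y=[];G=[]
    print("free",(pB()-[x,y0])*1e3)
    servo_line(BW(x,ymax),rate=.02,contact_N=1.5); y=pB()[1]
    for i in range(14):
        f=fB(5)-f0; Y.append(y);G.append(f)
        if f[1]<-F or y>=ymax: break
        y+=.0003; servo_line(BW(x,y),rate=.02)
    G=np.array(G);Y=np.array(Y); m=G[:,1]<-.8
    on=np.polyval(np.polyfit(G[m,1],Y[m],1),0) if m.sum()>1 else np.nan
    print(f"x={x*1e3:.2f} onset={on*1e3:.2f} last y={y*1e3:.2f} p={pB()*1e3} F={G[-1]} t={current_clock():.1f}")
    return on,G[-1],y
E
python3 - <<'E'
from h import *
servo_line(BW(-.155,-.0007),rate=.1); servo_line(BW(-.155,-.0007,.10),rate=.15)
move_ptp(BW(.0289,-.095,.10),Q); servo_line(BW(.0289,-.095),rate=.12)
print(current_position(),pB(),current_clock())
servo_line(BW(.0289,-.085),rate=.05)
k=capture("wrist"); cv2.imwrite("pics/cove0.png",k["image"])
touchy(.0289,-.080,-.066,F=4)
E
```

```text
[ 0.6228 -0.0332  0.0292] [ 0.0291 -0.0949] 27.9417
free [-0.0109  0.044 ]
x=28.90 onset=-72.57 last y=-71.73 p=[ 28.9116 -72.0771] F=[ 0.3153 -4.4012 -0.6364 -0.9168 -0.0927 -0.0314] t=29.9
```

View pics/cove0.png

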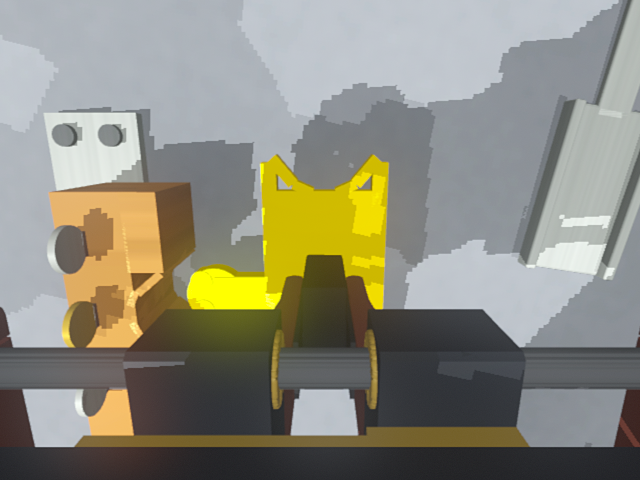

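```bash
python3 - <<'E'
from h import *
servo_line(BW(.029,-.0715),rate=.02); 
f=fB(30,.02)-np.load("f0n.npy"); sleep(.3); print(f); f=fB(25,.02)-np.load("f0n.npy"); print(f,"xc",(-f[5]-.06*f[0])/(-f[1])*1e3,pB(),current_clock(),current_finger_gap())
E
```

```text
[ 0.1466 -6.1066 -0.5749 -1.1173 -0.0503 -0.0039]
[ 0.1156 -5.906  -0.5371 -1.1141 -0.0605  0.    ] xc -1.1813259917072956 [ 0.0289 -0.072 ] 31.3833 0.016167425089453975
```

```bash
python3 - <<'E'
from h import *
servo_line(BW(.029,-.098),rate=.12); servo_line(BW(.029,-.098,.17),rate=.2)
m=np.array([.4573,.3445]); o=m-(T2([0,0,b[2]],[[.005,.004]])[0])
move_ptp([o[0],o[1],.17],Q); servo_line([o[0],o[1],.035],rate=.15)
k=capture("wrist"); cv2.imwrite("pics/mat0.png",k["image"]); np.savez("mat0.npz",**k)
print(servo_line([o[0],o[1],.010],rate=.02,contact_N=1.5),current_position(),current_force(),current_clock())
E
```

```text
True [0.4527 0.3397 0.0139] [-0.135   0.0587  4.4169] 36.2083
```

View pics/mat0.png

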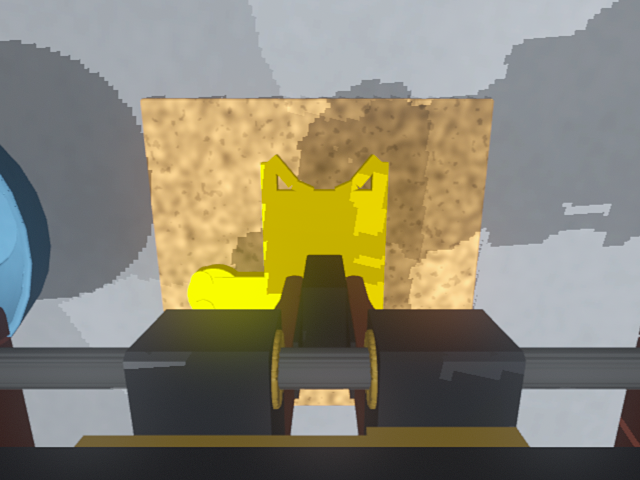

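The leaf is squarely on the mat and the bowl is clear of the fingers. Releasing.

```bash
python3 - <<'E'
from h import *
move_gripper(.05); p=current_position(); servo_line([p[0],p[1],.12],rate=.12)
move_ptp([.42,.15,.25],Q)
print(current_force(),current_finger_gap(),current_clock())
for c in ["scene","side"]:
    k=capture(c); cv2.imwrite(f"pics/end_{c}.png",k["image"]); np.savez(f"end_{c}.npz",**k)
    M=leafmask(k,(0,0,640,480)); ys,xs=np.where(M>.5); print(c,xs.mean(),ys.mean())
    s=onplane(k,(xs.mean(),ys.mean()),.011)
    r=fit(lambda p:((leafren(k,p,.003)-M)**2).sum(),[.4527,.34,b[2]],[.005,.005,.05]); print(r,np.degrees(r[0][2]))
E
```

```text
[ 0.2504 -0.4998  0.5899] 0.05010563826110147 38.8833
scene 405.2542087542088 321.35690235690237
(array([0.4513, 0.3397, 0.1455]), np.float64(8.311980247497559)) 8.339013381095356
side 267.5176110260337 321.81929555895863
(array([0.4563, 0.3353, 0.1248]), np.float64(29.985456466674805)) 7.149306806487767
```

View pics/end_scene.png

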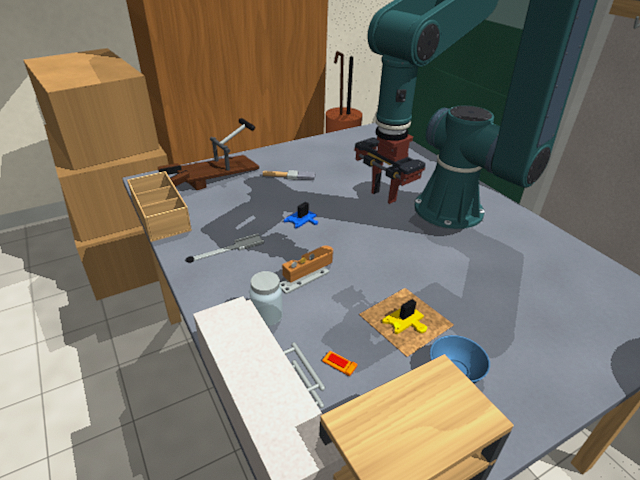

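View pics/end_side.png

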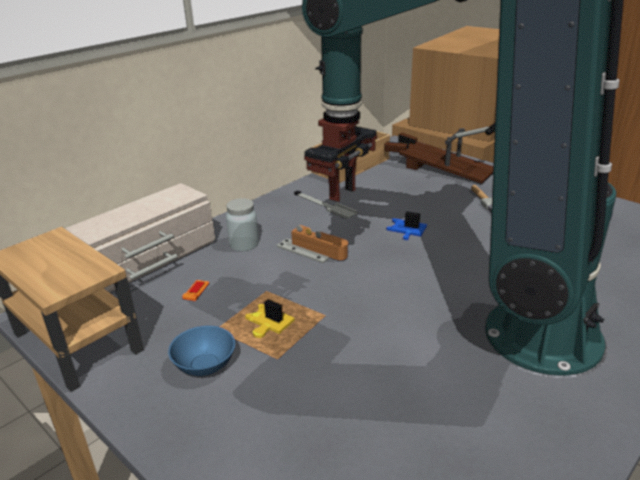

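Both views show the leaf flat in the middle of the mat (scene (405,318), side (270,318)), everything else in its original place and the gripper clear. Handing in.

```bash
python3 -c "
from h import *
print(close_job(),current_clock())"
```

```text
the job is handed in; nothing more can be done
the job is handed in; nothing more can be done
```

The key block was checked at the nose and then the cove, and the yellow leaf now lies on the cork mat with the gripper clear. I handed the job in at about 39 s. It reported no verdict.

- **Nose:** I found the centre by touching on both sides, then seated the hollow and held it about 1.5 s at 5–6 N. The averaged sideways force was 0.1–0.6 N, at most about 0.11 of the pressing force, so both horns bore. The load may not have been shared quite evenly: my estimate put its centre 5–8 mm off, with the horns at about ±15 mm. One single, noisy reading gave a ratio of about 0.16.
- **Cove:** The toe bore within about 0.3 mm of where the nose seat predicted it, which supports the nose being seated centrally. I held it about 1.5 s at about 6 N, with a sideways force of about 0.1 N and the load within about 1 mm of centre, so both flanks bore.
- **Leaf on mat:** It was let go flat and square to the mat, about 5 mm off the mat's centre at the post so that the plate itself sits near the middle. The scene and side cameras agree on the post's position to about 5–7 mm, and both show the leaf wholly on the mat.
- **Everything else:** By eye, in the final pictures, nothing else had moved.

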